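Show the hidden mark to the bench camera in a sprung mirror

ROBOT

A 6-joint arm with a two-finger parallel gripper is mounted at the origin on the work surface. World frame = base frame: x ahead of the robot, y to its left, z up, the work surface at z = 0. Lengths are in m, angles in rad, forces in N, time in s.
With the tool pointing down it reaches from about 0.3 to 0.875 m from the base axis. Payload 6.4 kg.
Tool frame: the origin (TCP) lies midway between the tips of the shut fingers; the grasp point (between the pads) lies 19 mm behind it (ctrl.hold_point_z is the distance from the TCP to the grasp point, in m); z points along the fingers, y is the line along which they close (so a half turn about z gives the same grasp; the last joint's range is limited). The gripper opens to 85 mm and grips with 20 to 120 N. Pads are 22 mm wide; open, the fingers measure 114 mm over their backs; the gripper's body (76 mm by 85 mm) begins 54 mm behind the grasp point. The pads swing forward as they close: fully open they stand 13 mm farther back than shut.
Start: joints at [1.088, 0.181, 1.607, -0, 1.354, -0.206], TCP at [0.157, 0.553, 0.231] pointing down, gripper open.
Joint ranges: [-2.99, 2.99], [-0.89, 2.07], [0.3, 2.58], [-1.14, 4.28], [0, 2.63], [-3.12, 3.12]. Speed limits (rad/s): [2.57, 2.57, 3.01, 3.14, 3.14, 3.14].

INTERFACE

Orientations are given as a unit quaternion [w, x, y, z].
In Python, from bench import ctrl gives the robot as it stands.
- The arm moves only by the tool carry_out, never from a script. Its argument "plan" is text: rows parted by semicolons, each of 6 numbers parted by spaces: the shift along the tool's x, y, z as a fraction of full scale, then the turn, a rotation vector about the tool's x, y, z as a fraction of full scale. A call has exactly 8 rows; each row shifts and turns the commanded pose from where the row before left it, along the tool's axes as they then stand; what a row does not reach is not made up. Full scale, the value 1, is 40 mm for a shift and 0.1 rad for a turn. A row lasts 1/12 s, in which the tool goes at most 41.7 mm and 7.16 degrees, less where a joint would pass 70% of its speed; a pose out of reach is approached as far as the arm can. A call with a number of a shift or a turn outside -1 to 1 is refused whole. A call with a gripper value outside its range is refused whole. "claw" is the gripper's target within -1 to 1 (shut at 1, half-way at 0, fully open at -1), set as the call begins (left out, the last holds). The fingers move at their own pace and stop on an object; the grip force is fixed at half the most. Time passes only in rows, so rows that do not move let the fingers close, or fill a call up. It gives the time, the measured TCP pose, the force, the opening and the grip force at its end, in the units of the state.
- ctrl.get_obs(): the state, without advancing time (a new reading comes with each control period).
- ctrl.camera(name): name is "scene" or "side" or "wrist"; returns a dict with "pixels" (384x512x3 uint8, red, green, blue), "mtx" (3x3 intrinsics, pixels), "k1" (the pictures are not rectified: a ray, as slopes to the right and down, at radius r is drawn at 1 + k1 r^2 times it, then the intrinsics apply), "R" (3x3) and "t" (3): a world point X has camera coordinates R X + t. Camera axes: x right, y down, z forward; pixel columns grow to the right and rows downward; lengths in m; the calibration is good to about 2 mm. A picture is of the moment at which its call begins. There is no depth.
- ctrl.hand_in(): hands the job in; it is judged then, once.
The state is a dict: "time_s": time; "q": joint angles; "dq": joint speeds; "joint_efforts": joint torques, N m; "eef_pos": TCP position; "eef_rot": TCP orientation; "wrist_force": force on the tool from outside, world axes, zero at the start; "torque": the same for the moment, N m; "opening": opening from 0.0 (shut) to 1.0 (fully open); "grasp_force": force on a finger pad.
Only numpy, scipy, OpenCV 4.12 (cv2) and the standard library are available. Lean on these libraries where they do the work, as an engineer would, in place of code of your own. Each camera call takes 0.05 s, during which the arm holds its last target. There are 200 camera calls.

TASK

First turn the focus knob on top of the bench camera until its pointer stands at the index mark, and leave it there. Then swing the sprung mirror round by the fin on its top until the camera, looking into it, sees the round mark on the part in the vice in the middle of the mirror, and finish while holding the mirror still at that angle: it springs back if let go. Leave the other things on the bench where they are.

Things in the scene. Friction and masses are not known exactly. Their poses are not given: they have to be found in the camera images.
- focus (a joint): Focus knob, turning about a vertical axis, range -0.2 to 2.6 rad, value growing clockwise seen from above; it stays where it is left (friction about 0.03 N m). At 1.3 its pointer stands at the index mark.
- focus_grip (a point): Grip point of the focus knob, on its axis: the knob is a flat upright black bar 36 mm long, 10 mm thick, 31 mm tall, on a low black disc of 38 mm diameter, on an aluminium dial on top of the camera. This point lies 9 mm below the bar's top and 22 mm above the disc. Its x axis points along the bar towards the white pointer (a nub low at that end of the bar and a line on the bar's top); z is up.
- index_mark (a point): Index mark: white raised tick 18 mm long, 5 mm wide, on top of the camera, at the dial's edge on the side away from the lens and the mirror, 42 mm from the knob's axis, pointing at it. This point is on its top.
- camera_lens (a point): Centre of the front of the camera's lens (aluminium tube of 38 mm diameter, at the mirror centre's height, pointing level and straight at the mirror's axis, 140 mm from it). The camera is a fixed black box 85 x 58 x 52 mm, its top 127 mm above the bench, on a round foot.
- marker (a point): Centre of the round mark (black ring on white, 28 mm across) on the face of a steel part clamped in a fixed grey vice; that face looks level and straight at the mirror's axis, 140 mm from it, at the lens's height. The part's top is 134 mm above the bench.
- mirror (a joint): Mirror's swivel about a vertical axis, range 0 to 1.5 rad, value growing counter-clockwise seen from above. A weak spring (0.03 to 0.1 N m, growing with the angle) drives it back to 0, where it rests on a stop.
- mirror_face (a point): Centre of the mirror's reflecting face, 100 mm above the bench and 5 mm in front of the swivel axis. The mirror is an upright plate 80 mm wide, 78 mm high, 10 mm thick, in a black frame, on a fixed round stand. The x axis is the face's outward normal, y lies level in the face, z is up; they turn with the mirror.
- mirror_grip (a point): Grip point of the mirror, on its swivel axis, 163 mm above the bench: the middle of an upright aluminium fin standing on the mirror's top edge, 12 mm thick, 36 mm wide (parallel to the mirror's face), 44 mm tall, its top 20 mm above this point. Axes as for the mirror's face.
- glue: Bystander, to be left alone: white glue bottle 36 mm across, 85 mm tall, standing between the camera and the vice. Origin at its underside.
- wrench: Bystander, to be left alone: steel spanner 150 mm long, lying behind the mirror.
- spray: Bystander, to be left alone: spray can 60 mm across, 170 mm tall. Origin at its underside.
- hammer: Bystander, to be left alone: hammer lying on the bench.
- offcut: Bystander, to be left alone: wooden offcut 110 x 45 x 30 mm. Origin at its underside.
- tape: Bystander, to be left alone: roll of tape 90 mm across, 25 mm high. Origin at its underside.
- jar: Bystander, to be left alone: jar 60 mm across, 70 mm tall, steel lid. Origin at its underside.
Mind the look-alikes: they are no part of the job. Leave any red or yellow look-alike of the part that bears mirror alone.

How it is judged:
On the way, in this order (a step that is already met when the one before it is completed fails the run):
1. the focus knob's pointer stands at the index mark (value of joint focus between 1.17 and 1.43 rad), for 0.3 s.
2. with the knob still at its mark, the mirror is held so that the camera sees the mark in the middle of it (all of step 1 and y of marker in the frame of mirror_face between 0.0795 and 0.1005 m and y of camera_lens in the frame of mirror_face between -0.1005 and -0.0795 m and contact force between the fingers and mirror above 0.5 N), for 0.3 s.
At the end, for the whole second after the job is handed in: The knob is within 0.13 rad of the index mark; the fingers hold the mirror (contact over 0.5 N), still, with its normal half-way between the directions to the lens and to the mark, within about 0.09 rad (all of step 2 and velocity of joint mirror between -0.1 and 0.1 rad/s); the arm keeps its last pose, push and grip.
It fails at once if a bystander is moved by more than 30 mm (distance of any of glue, wrench, spray, hammer, offcut, tape, jar from where it was at the start of the episode above 0.03 m).
It also fails if it takes over 48 s, if anything falls off the work surface, if the arm or the gripper's body presses on something with over 40 N, if the wrist force passes 120 N, or if a joint passes its speed limit or range.

## Working session

There is one attempt and no reset: what is moved stays moved. The work goes in short steps, Python scripts to look and compute and a tool call to move; the robot and the scene stay as the last step left them, time stands still between calls to the robot, and variables do not carry over. Pictures are saved under pics/ and viewed, at most 10 in all, crops included, and the job is handed in when it is done.

Besides the shell and the picture viewer there is one more tool, called after "Request:" as name(argument=value, ...) on one line, values as JSON. carry_out: Moves the arm, as the interface text tells. Shift numbers are shares of 40 mm and turn numbers shares of 0.1 rad, none past 1 either way. Its arguments: {"type":"object","properties":{"plan":{"type":"string"},"claw":{"type":"number"}},"required":["plan"]}

```bash
mkdir -p pics
cat > h.py <<'E'
import numpy as np, cv2
from bench import ctrl
def snap(n,f):
    c=ctrl.camera(n); cv2.imwrite(f'pics/{f}.png',c['pixels'][:,:,::-1]); np.savez(f'pics/{f}.npz',**c); return c
def ray(c,u,v):
    k=float(c['k1']); p=cv2.undistortPoints(np.array([[[u,v]]],float),np.array(c['mtx'],float),np.array([k,0,0,0.]))[0,0]
    R=np.array(c['R']);t=np.array(c['t']); d=R.T@np.array([p[0],p[1],1]); return -R.T@t,d/np.linalg.norm(d)
def onz(c,u,v,z):
    o,d=ray(c,u,v); return o+d*(z-o[2])/d[2]
def two(c1,p1,c2,p2):
    o1,d1=ray(c1,*p1);o2,d2=ray(c2,*p2)
    s=np.linalg.lstsq(np.c_[d1,-d2],o2-o1,rcond=None)[0]
    a,b=o1+s[0]*d1,o2+s[1]*d2; return (a+b)/2,np.linalg.norm(a-b)
def load(f): return dict(np.load(f'pics/{f}.npz'))
def proj(c,X):
    x=np.array(c['R'])@np.array(X)+np.array(c['t']); p=x[:2]/x[2]; p=p*(1+float(c['k1'])*(p@p)); return (np.array(c['mtx'])@np.r_[p,1])[:2]
E
python3 - <<'E'
from h import *
a=snap('scene','s0');b=snap('side','d0')
w=snap('wrist','w0')
for c in(a,b,w):print(np.round(ray(c,256,192),3))
cv2.imwrite('pics/sd.png',cv2.resize(np.vstack([np.hstack([a['pixels'],b['pixels']])])[:,:,::-1],(800,300)))
E
```

```text
[[ 1.062  0.598  0.967]
 [-0.508 -0.456 -0.731]]
[[-0.07  -0.566  0.913]
 [ 0.486  0.523 -0.7  ]]
[[ 0.077  0.576  0.374]
 [ 0.3   -0.079 -0.951]]
```

View pics/s0.png

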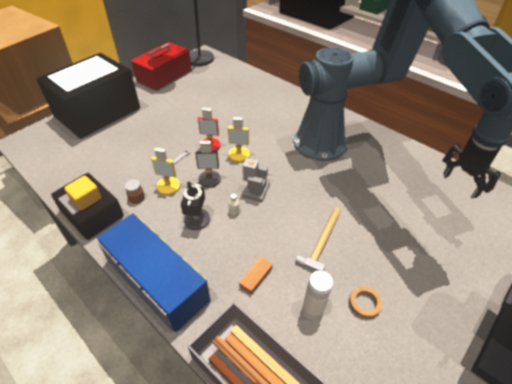

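View pics/d0.png

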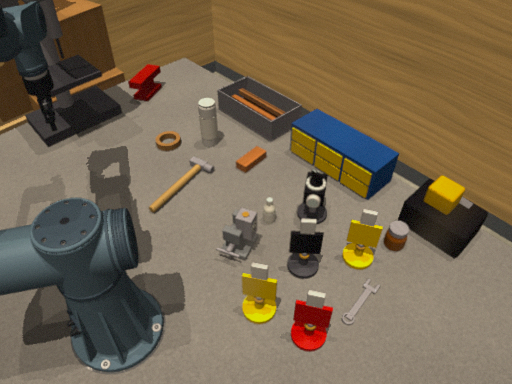

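Mirror candidates: the black-framed one (scene 207,160; side 305,245), the red one (207,125; 312,315), and two yellow ones (237,135; 260,290) and (165,170; 362,240). I choose the black one, because it stands between the camera (193,200) and the vice (257,180). Next I check it in a close crop.

Run:
```python
from h import *
a=load('s0');b=load('d0')
A=cv2.resize(a['pixels'][130:235,170:275],(400,400),interpolation=cv2.INTER_CUBIC)
B=cv2.resize(b['pixels'][160:280,215:335],(400,400),interpolation=cv2.INTER_CUBIC)
cv2.imwrite('pics/c1.png',np.hstack([A,B])[:,:,::-1])
```

```text
(no output)
```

View pics/c1.png

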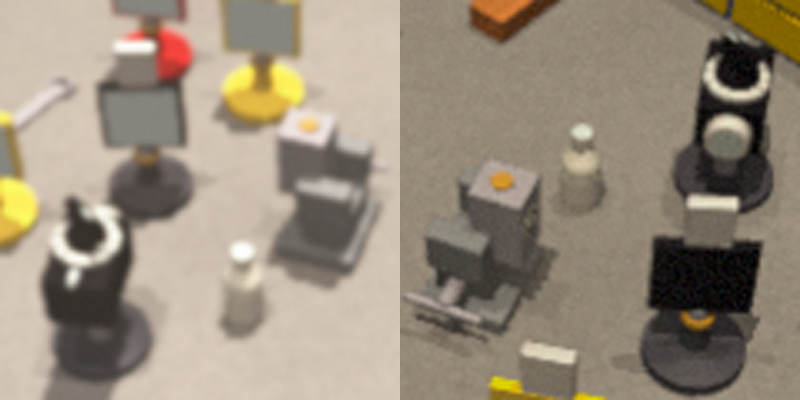

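Run:
```python
from h import *
a=load('s0');b=load('d0')
for n,p,q,z in[('fin',(205.4,142.1),(308.6,220),.183),('dial',(192.8,193),(315.8,182.5),.13),('part',(250.9,162.8),(245.6,214.3),.134),('tick',(188.9,203),None,.13),('glue',(233.5,195),(269.5,199),.085)]:
    print(n,onz(a,*p,z).round(3), *( [onz(b,*q,z).round(3),two(a,p,b,q)] if q else []))
o=ctrl.get_obs();print(o['eef_pos'],o['eef_rot'],o['opening'],o['time_s'])
from scipy.spatial.transform import Rotation as R
print(R.from_quat(np.roll(o['eef_rot'],-1)).as_matrix().round(3))
```

```text
fin [ 0.462 -0.176  0.183] [ 0.463 -0.175  0.183] (array([ 0.46283493, -0.17532348,  0.18354715]), np.float64(0.0006091693173644834))
dial [ 0.62  -0.068  0.13 ] [ 0.621 -0.067  0.13 ] (array([ 0.62033559, -0.06763123,  0.13097067]), np.float64(2.826209355489113e-05))
part [ 0.394 -0.026  0.134] [ 0.396 -0.026  0.134] (array([ 0.3949984 , -0.02617056,  0.13461424]), np.float64(0.0006791653046888013))
tick [ 0.656 -0.045  0.13 ]
glue [0.51  0.002 0.085] [0.513 0.006 0.085] (array([0.51153908, 0.00389483, 0.08759883]), np.float64(3.1244493640688115e-05))
[0.15692637 0.55275648 0.23057474] [-2.37795380e-04  1.37962321e-01  9.90437244e-01 -6.38428811e-04] 0.9993993816621468 0.15
[[-0.962  0.273 -0.001]
 [ 0.273  0.962 -0.001]
 [ 0.    -0.001 -1.   ]]
```

The choice holds: the black mirror faces roughly towards the camera and vice, and the angle between them is 80°, as expected. I'm moving over the knob.

Request:
carry_out(plan="-0.64 -0.49 -0.1 0 0 0;-0.64 -0.49 -0.1 0 0 0;-0.64 -0.49 -0.1 0 0 0;-0.64 -0.49 -0.1 0 0 0;-0.64 -0.49 -0.1 0 0 0;-0.64 -0.49 -0.1 0 0 0;-0.64 -0.49 -0.1 0 0 0;-0.64 -0.49 -0.1 0 0 0", claw=-1)

```text
time_s: 0.82
eef_pos: [0.3117, 0.3449, 0.2633]
eef_rot: [-0.0, 0.138, 0.99, -0.0]
wrist_force: [0.5, 0.5, -0.0]
opening: 1.004
grasp_force: 0.0
```

Request:
carry_out(plan="-0.64 -0.49 -0.1 0 0 0;-0.64 -0.49 -0.1 0 0 0;-0.64 -0.49 -0.1 0 0 0;-0.64 -0.49 -0.1 0 0 0;-0.64 -0.49 -0.1 0 0 0;-0.64 -0.49 -0.1 0 0 0;-0.64 -0.49 -0.1 0 0 0;-0.64 -0.49 -0.1 0 0 0")

```text
time_s: 1.48
eef_pos: [0.466, 0.1381, 0.2953]
eef_rot: [-0.0, 0.138, 0.99, 0.0]
wrist_force: [1.6, 0.6, -0.3]
opening: 1.001
grasp_force: 0.0
```

Request:
carry_out(plan="-0.64 -0.49 0 0 0 0;-0.64 -0.49 0 0 0 0;-0.64 -0.49 0 0 0 0;-0.64 -0.49 0 0 0 0;-0.64 -0.49 0 0 0 0;-0.64 -0.49 0 0 0 0;-0.64 -0.49 0 0 0 0;-0.64 -0.49 0 0 0 0")

```text
time_s: 2.15
eef_pos: [0.6201, -0.0687, 0.2948]
eef_rot: [-0.0, 0.138, 0.99, 0.0]
wrist_force: [0.6, 0.4, -0.0]
opening: 1.0
grasp_force: 0.0
```

Run:
```python
from h import *
c=snap('wrist','w1');cv2.imwrite('pics/w1b.png',cv2.resize(c['pixels'],(768,576))[:,:,::-1])
o=ctrl.get_obs();print(o['eef_pos'],o['eef_rot'],o['q'],o['time_s'])
```

```text
[ 0.62251251 -0.07382644  0.29407844] [ 4.92623110e-04  1.39821659e-01  9.90175768e-01 -1.26873738e-03] [-0.30587113  0.25141525  1.39642508 -0.00234758  1.49236251 -1.59592227] 2.2
```

View pics/w1b.png

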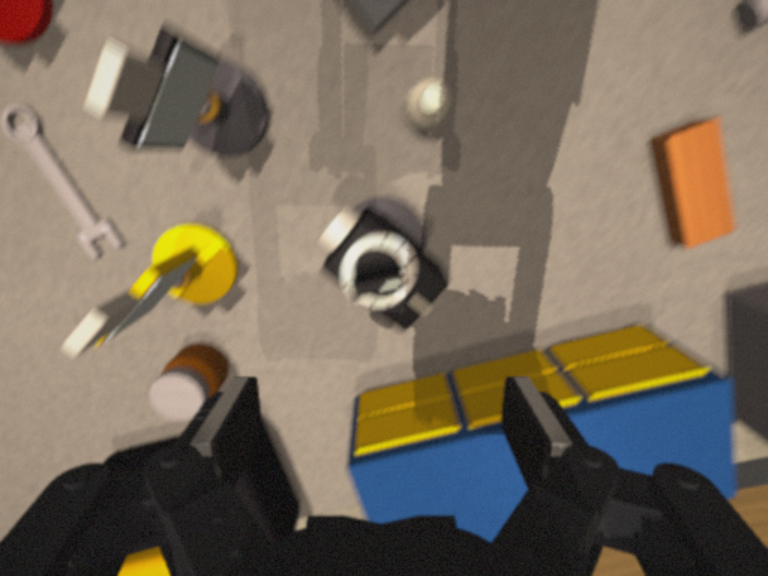

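The wrist view shows the dial at (378,270), the index tick at (420,303), the glue at (430,95) and the black mirror's fin at (108,78). Next is a crop of the knob for its pointer.

Run:
```python
from h import *
c=load('w1');P=c['pixels']
A=cv2.resize(P[140:225,205:300],(475,425),interpolation=cv2.INTER_CUBIC)
B=cv2.resize(P[15:115,40:190],(638,425),interpolation=cv2.INTER_CUBIC)[:,:320]
cv2.imwrite('pics/c2.png',np.hstack([A,B])[:,:,::-1])
```

```text
(no output)
```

View pics/c2.png

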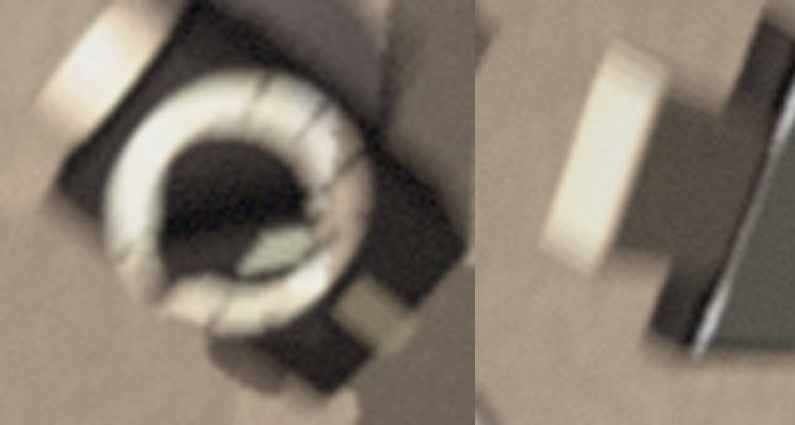

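Run:
```python
from h import *
c=load('w1')
f=lambda u,v:(205+u/5,140+v/5)
for z in(.131,.165,.17):
    p=proj(c,[.6203,-.0676,z]);print(z,((p[0]-205)*5).round(),((p[1]-140)*5).round())
for z in(.13,.165): print(z,[onz(c,*f(*q),z)[:2].round(4) for q in((240,265),(312,235),(240,205),(370,315))])
g=lambda u,v:(40+u*150/638,15+v*150/638)
L=[onz(c,*g(u-475,v),.183)[:2].round(4) for u,v in((610,45),(665,70),(545,240),(590,272))]
print(L,np.mean(L,0)); d=np.array(L[0])-L[2]+L[1]-L[3];print('fin dir',np.degrees(np.arctan2(d[1],d[0])))
# white patch pixels
P=c['pixels'].astype(int);hsv=cv2.cvtColor(c['pixels'],cv2.COLOR_RGB2HSV)
print(P[183:197,248:276].sum(2)//3)
```

```text
0.131 248.0 187.0
0.165 248.0 231.0
0.17 248.0 238.0
0.13 [array([ 0.6379, -0.0744]), array([ 0.6354, -0.0567]), array([ 0.6241, -0.0705]), array([ 0.6579, -0.0487])]
0.165 [array([ 0.6268, -0.0712]), array([ 0.6246, -0.0554]), array([ 0.6146, -0.0677]), array([ 0.6446, -0.0484])]
[array([ 0.4501, -0.1681]), array([ 0.4563, -0.1604]), array([ 0.4763, -0.1959]), array([ 0.4837, -0.1904])] [ 0.4666 -0.1787]
fin dir 132.84085860261325
[[ 22  24  19  22  30  29  19  22  25  18  36  30  33  38  37  37  39  50
   76  96 106 127 150 157 165 163 150 138]
 [ 20  26  31  26  20  22  32  31  29  30  39  42  46  49  56  57  65  64
   71  81 111 137 155 154 158 161 153 138]
 [ 23  32  35  33  32  35  39  36  43  49  59  63  74  85  94  96 102 110
  100 106 129 147 153 143 145 153 152 140]
 [ 33  34  38  35  38  40  45  37  59  81  97 104 113 128 136 143 149 145
  129 126 138 148 144 133 137 150 148 139]
 [ 41  39  36  44  47  50  48  51  75 114 136 144 148 157 160 162 171 164
  155 134 137 136 130 129 137 152 150 137]
 [ 47  49  49  48  47  52  55  70  99 126 155 168 169 173 176 169 171 165
  156
[... 274 characters left out ...]
 53  59  54  53  58  82 120 146 158 167 168 167 170 170 164 155 147 129
  117 141 164 183 196 179 168 153 128  86]
 [ 51  52  52  55  76 102 139 158 169 165 164 155 148 139 137 131 133 141
  149 175 196 203 200 182 165 143 101  58]
 [ 49  46  46  52  83 120 139 146 144 138 131 128 120 107  99 105 136 165
  186 200 218 211 192 170 154 117  72  42]
 [ 65  54  49  51  80 111 125 117 107  93  88  84  76  81 100 135 173 203
  212 220 227 224 195 164 131  90  51  37]
 [ 95  85  77  63  69  85  87  80  73  66  72  86  96 109 153 189 212 221
  223 226 230 227 194 148  99  52  39  42]
 [128 121 111 102  97 100  96  95  93  99 108 127 145 161 192 221 227 229
  229 230 231 224 177 115  60  37  39  62]]
```

The pointer line runs from the knob axis towards world angle about 93°, and the index is at about 34.5°, so the knob must turn about 1.0 rad clockwise. The fin now has its normal at about 43°, and the target is 74.5°. I'm turning the gripper square to the bar and coming lower.

Request:
carry_out(plan="0 0 0.12 0 0 1;0 0 0.12 0 0 1;0 0 0.12 0 0 1;0 0 0.12 0 0 1;0 0 0.12 0 0 1;0 0 0.12 0 0 1;0 0 0.12 0 0 1;0 0 0.12 0 0 1")

```text
time_s: 2.87
eef_pos: [0.6192, -0.067, 0.2562]
eef_rot: [-0.0, 0.515, 0.857, -0.0]
wrist_force: [-0.3, -0.2, 0.2]
opening: 1.003
grasp_force: 0.0
```

Request:
carry_out(plan="0 0 0.12 0 0 1;0 0 0.12 0 0 1;0 0 0.12 0 0 1;0 0 0.12 0 0 1;0 0 0.12 0 0 0.4;0 0 0 0 0 0;0 0 0 0 0 0;0 0 0 0 0 0")

```text
time_s: 3.53
eef_pos: [0.6196, -0.0672, 0.233]
eef_rot: [-0.0, 0.687, 0.726, -0.0]
wrist_force: [0.6, -0.2, 0.4]
opening: 0.998
grasp_force: 0.0
```

Run:
```python
from h import *
c=snap('wrist','w2')
o=ctrl.get_obs();print(o['eef_pos'],o['q'],o['time_s'])
p=proj(c,[.6203,-.0676,.165]);print(p,proj(c,[.6203,-.0676,.131]))
P=cv2.resize(c['pixels'],(768,576));cv2.imwrite('pics/w2b.png',P[:,:,::-1])
```

```text
[ 0.61969985 -0.06724474  0.23321292] [-2.98222847e-01  2.84851246e-01  1.47737648e+00  1.55226117e-05
  1.37895799e+00 -3.53383095e-01] 3.5833
[254.68610147 209.02729279] [254.6150573  195.35208662]
```

View pics/w2b.png

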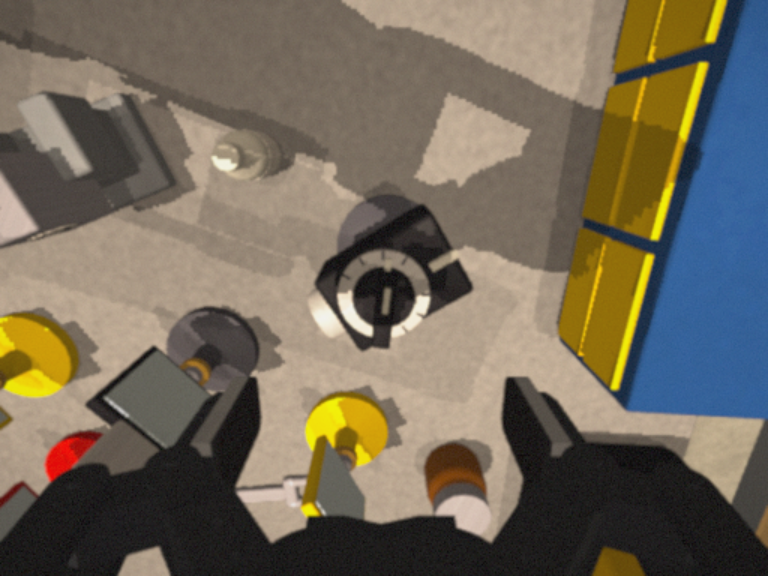

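The knob's line is near vertical at (387,300), so the gripper is about square to the bar; the tick is at (443,260). Next I get precise numbers.

Run:
```python
from h import *
from scipy.spatial.transform import Rotation as Rt
c=load('w2');P=c['pixels'];g=cv2.cvtColor(P,cv2.COLOR_RGB2GRAY)
m=np.zeros_like(g);cv2.circle(m,(256,199),18,1,-1)
n,l,s,ce=cv2.connectedComponentsWithStats(((g>110)&(m>0)).astype(np.uint8))
for i in range(1,n):
    if s[i,4]>15:
        q=np.argwhere(l==i)[:,::-1].astype(np.float32);r=cv2.fitLine(q,2,0,.01,.01).ravel()
        a,b=[onz(c,*(ce[i]+k*r[:2]*10),.165) for k in(-1,1)];d=b-a
        print(ce[i],s[i],onz(c,*ce[i],.165).round(4),np.degrees(np.arctan2(d[1],d[0])))
print('tick',onz(c,443/1.5,260/1.5,.129).round(4),'ring',onz(c,384/1.5,293/1.5,.131).round(4))
o=ctrl.get_obs();M=Rt.from_quat(np.roll(o['eef_rot'],-1)).as_matrix();print(M.round(3));print('to knob tool',M.T@(np.array([.6203,-.0676,.141])-o['eef_pos']))
```

```text
[257.18604651 200.20930233] [255 193   5  16  43] [ 0.6219 -0.06    0.165 ] 86.56639248254542
tick [ 0.6558 -0.0453  0.129 ] ring [ 0.6216 -0.0675  0.131 ]
[[-0.055  0.998  0.   ]
 [ 0.998  0.055 -0.   ]
 [-0.     0.    -1.   ]]
to knob tool [-0.00037614  0.00054395  0.09221319]
```

Request:
carry_out(plan="0 0.03 0.46 0 0 0.5;0 0 0.46 0 0 0.5;0 0 0.46 0 0 0;0 0 0.46 0 0 0;0 0 0.46 0 0 0;0 0 0 0 0 0;0 0 0 0 0 0;0 0 0 0 0 0")

```text
time_s: 4.25
eef_pos: [0.6216, -0.0674, 0.1422]
eef_rot: [0.001, 0.723, 0.691, 0.0]
wrist_force: [0.4, -0.9, 0.4]
opening: 0.996
grasp_force: 0.0
```

Request:
carry_out(plan="0 0 0 0 0 0;0 0 0 0 0 0;0 0 0 0 0 0;0 0 0 0 0 0;0 0 0 0 0 0;0 0 0 0 0 0;0 0 0 0 0 0;0 0 0 0 0 0", claw=1)

```text
time_s: 4.92
eef_pos: [0.6212, -0.0672, 0.1412]
eef_rot: [0.0, 0.723, 0.691, 0.0]
wrist_force: [0.8, 1.0, 1.6]
opening: 0.105
grasp_force: 59.8
```

Request:
carry_out(plan="0 0 0 0 0 0.8;0 0 0 0 0 0.8;0 0 0 0 0 0.8;0 0 0 0 0 0.8;0 0 0 0 0 0.8;0 0 0 0 0 0.8;0 0 0 0 0 0.8;0 0 0 0 0 0.8")

```text
time_s: 5.58
eef_pos: [0.622, -0.0675, 0.1413]
eef_rot: [0.001, 0.905, 0.426, 0.001]
wrist_force: [5.6, -0.3, -0.8]
opening: 0.106
grasp_force: 59.4
```

Request:
carry_out(plan="0 0 0 0 0 0.8;0 0 0 0 0 0.8;0 0 0 0 0 0.7;0 0 0 0 0 0.6;0 0 0 0 0 0;0 0 0 0 0 0;0 0 0 0 0 0;0 0 0 0 0 0")

```text
time_s: 6.25
eef_pos: [0.6223, -0.0678, 0.1413]
eef_rot: [0.001, 0.956, 0.293, 0.002]
wrist_force: [6.2, -1.3, -2.4]
opening: 0.108
grasp_force: 59.3
```

Run:
```python
from h import *
o=ctrl.get_obs();r=o['eef_rot'];print(np.degrees(2*np.arctan2(r[2],r[1])),o['torque'],o['wrist_force'],o['time_s'])
```

```text
34.062553133301705 [-0.1296906  -0.96720464 -0.01216755] [ 6.19909267 -1.26099776 -2.42435897] 6.25
```

Request:
carry_out(plan="0 0 0 0 0 0;0 0 0 0 0 0;0 0 0 0 0 0;0 0 0 0 0 0;0 0 0 0 0 0;0 0 0 0 0 0;0 0 0 0 0 0;0 0 0 0 0 0", claw=-1)

```text
time_s: 6.92
eef_pos: [0.6208, -0.0672, 0.1409]
eef_rot: [0.0, 0.956, 0.293, -0.0]
wrist_force: [0.7, -0.1, 0.4]
opening: 1.002
grasp_force: 0.0
```

Request:
carry_out(plan="0 0 -0.4 0 0 0;0 0 -0.5 0 0 0;0 0 -0.5 0 0 0;0 0 -0.5 0 0 0;0 0 -0.5 0 0 0;0 0 0 0 0 0;0 0 0 0 0 0;0 0 0 0 0 0")

```text
time_s: 7.58
eef_pos: [0.6203, -0.067, 0.2359]
eef_rot: [-0.0, 0.956, 0.293, -0.001]
wrist_force: [-0.6, 0.2, -0.8]
opening: 0.999
grasp_force: 0.0
```

Run:
```python
from h import *
c=snap('wrist','w3')
o=ctrl.get_obs();print(o['eef_pos'],o['q'],o['time_s'])
p=proj(c,[.621,-.0675,.165]);print(p)
x,y=p.astype(int);cv2.imwrite('pics/c3.png',cv2.resize(c['pixels'][y-55:y+45,x-60:x+60],(720,600),interpolation=cv2.INTER_CUBIC)[:,:,::-1]);print(x-60,y-55)
```

```text
[ 0.61996475 -0.06697235  0.23527648] [-2.97661197e-01  2.85691265e-01  1.47210870e+00 -2.69358868e-06
  1.38625213e+00  6.78390133e-01] 7.6333
[254.89634301 206.45463536]
194 151
```

View pics/c3.png

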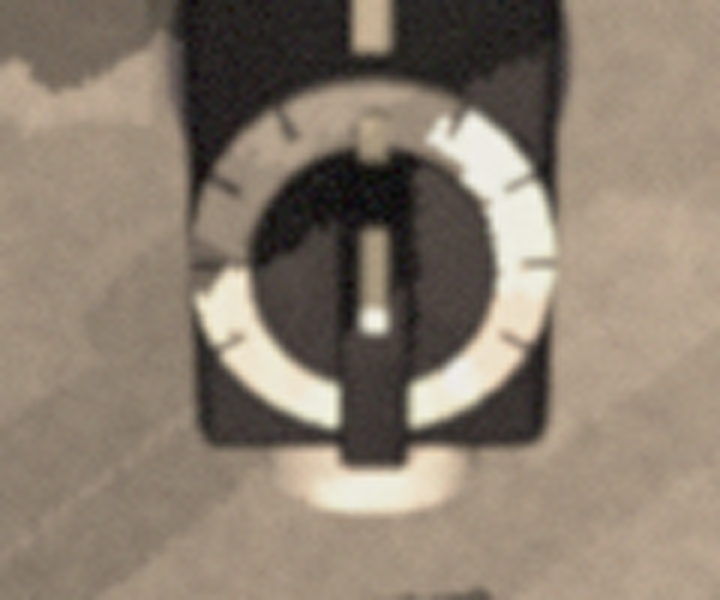

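The knob pointer at (373,140) and the line on the bar are in line with the index tick at (373,25), so the knob is set. I'm going to the mirror fin, turning as I go.

Request:
carry_out(plan="-0.95 0 -0.12 0 0 0;-0.95 0 -0.12 0 0 0;-0.95 0 -0.12 0 0 0;-0.95 0 -0.12 0 0 0;-0.95 0 -0.12 0 0 0;0 0 0 0 0 -1;0 0 0 0 0 -1;0 0 0 0 0 -1")

```text
time_s: 8.3
eef_pos: [0.4623, -0.174, 0.2597]
eef_rot: [-0.001, 0.901, 0.434, -0.0]
wrist_force: [-0.0, 0.8, 0.4]
opening: 0.998
grasp_force: 0.0
```

Request:
carry_out(plan="0 0 0 0 0 -1;0 0 0 0 0 -1;0 0 0 0 0 -1;0 0 0 0 0 -1;0 0 0 0 0 -1;0 0 0 0 0 -1;0 0 0 0 0 -1;0 0 0 0 0 -1")

```text
time_s: 8.97
eef_pos: [0.4627, -0.1732, 0.2593]
eef_rot: [-0.001, 0.66, 0.751, -0.0]
wrist_force: [-0.4, 0.2, 0.1]
opening: 1.002
grasp_force: 0.0
```

Request:
carry_out(plan="0 0 0 0 0 -1;0 0 0 0 0 -1;0 0 0 0 0 -1;0 0 0 0 0 -1;0 0 0 0 0 -1;0 0 0 0 0 -1;0 0 0 0 0 -0.2;0 0 0 0 0 0")

```text
time_s: 9.63
eef_pos: [0.4629, -0.1733, 0.2597]
eef_rot: [-0.001, 0.402, 0.915, 0.0]
wrist_force: [-0.2, 0.4, -0.2]
opening: 1.0
grasp_force: 0.0
```

Run:
```python
from h import *
ctrl.camera('wrist');c=snap('wrist','w4')
o=ctrl.get_obs();r=o['eef_rot'];print(o['eef_pos'],np.degrees(2*np.arctan2(r[2],r[1])),o['q'],o['time_s'])
p=proj(c,[.463,-.175,.183]);print(p)
x,y=p.astype(int);cv2.imwrite('pics/w4b.png',cv2.resize(c['pixels'],(768,576))[:,:,::-1])
```

```text
[ 0.46312872 -0.17349997  0.26019437] 132.47677632440428 [-5.98927169e-01 -2.63238141e-02  1.76923663e+00 -2.80187237e-05
  1.39990937e+00 -1.34028199e+00] 9.7333
[252.40016206 206.12468111]
```

View pics/w4b.png

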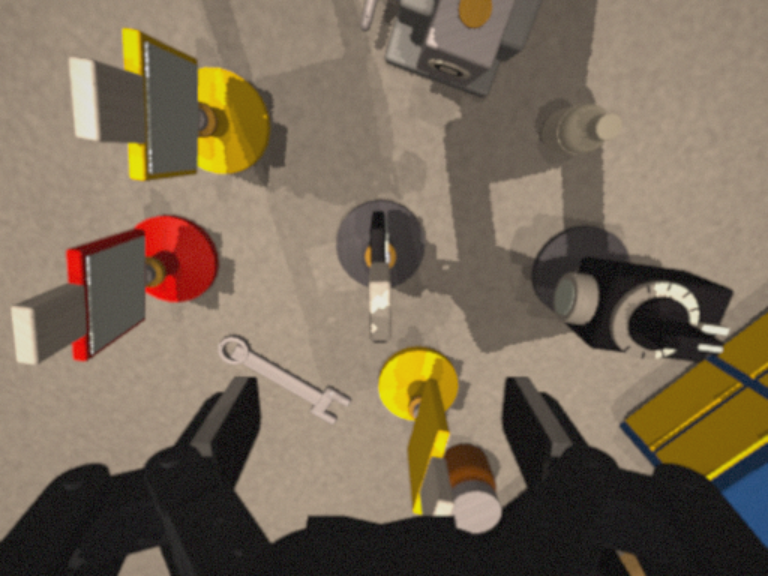

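The fin is at (380,310), upright in the picture, so it is square and centred between the fingers. I'm descending and gripping.

Request:
carry_out(plan="-0.03 -0.03 0.46 0 0 0;0 0 0.46 0 0 0;0 0 0.46 0 0 0;0 0 0.46 0 0 0;0 0 0.46 0 0 0;0 0 0.45 0 0 0;0 0 0 0 0 0;0 0 0 0 0 0")

```text
time_s: 10.4
eef_pos: [0.4626, -0.1749, 0.1501]
eef_rot: [-0.001, 0.402, 0.915, 0.0]
wrist_force: [-0.3, 0.0, -0.3]
opening: 1.001
grasp_force: 0.0
```

Request:
carry_out(plan="0 0 0 0 0 0;0 0 0 0 0 0;0 0 0 0 0 0;0 0 0 0 0 0;0 0 0 0 0 0;0 0 0 0 0 0;0 0 0 0 0 0;0 0 0 0 0 0", claw=1)

```text
time_s: 11.07
eef_pos: [0.4638, -0.1753, 0.1514]
eef_rot: [0.0, 0.402, 0.916, 0.0]
wrist_force: [1.3, 1.9, 4.2]
opening: 0.127
grasp_force: 58.9
```

Request:
carry_out(plan="0 0 0 0 0 -0.6;0 0 0 0 0 -0.7;0 0 0 0 0 -0.8;0 0 0 0 0 -0.8;0 0 0 0 0 -0.8;0 0 0 0 0 -0.7;0 0 0 0 0 -0.6;0 0 0 0 0 -0.4")

```text
time_s: 11.73
eef_pos: [0.4635, -0.1757, 0.1514]
eef_rot: [0.0, 0.142, 0.99, -0.0]
wrist_force: [-0.1, 0.4, 3.7]
opening: 0.126
grasp_force: 58.9
```

Request:
carry_out(plan="0 0 0 0 0 -0.1;0 0 0 0 0 0;0 0 0 0 0 0;0 0 0 0 0 0;0 0 0 0 0 0;0 0 0 0 0 0;0 0 0 0 0 0;0 0 0 0 0 0")

```text
time_s: 12.4
eef_pos: [0.4635, -0.1757, 0.1514]
eef_rot: [0.0, 0.139, 0.99, -0.0]
wrist_force: [-1.4, 0.2, 5.4]
opening: 0.128
grasp_force: 59.0
```

Run:
```python
from h import *
o=ctrl.get_obs();r=o['eef_rot'];print(o['eef_pos'],np.degrees(2*np.arctan2(r[2],r[1]))-90,o['grasp_force'],o['opening'],o['time_s'],o['wrist_force'])
a=snap('scene','s1');b=snap('side','d1')
A=cv2.resize(a['pixels'][125:240,165:280],(400,400),interpolation=cv2.INTER_CUBIC)
B=cv2.resize(b['pixels'][160:280,215:335],(400,400),interpolation=cv2.INTER_CUBIC)
cv2.imwrite('pics/c5.png',np.hstack([A,B])[:,:,::-1])
```

```text
[ 0.46353101 -0.17568468  0.15140014] 74.06662337195039 58.99697005748749 0.12804812770018653 12.4 [-1.3766825   0.21264583  5.3677283 ]
```

View pics/c5.png

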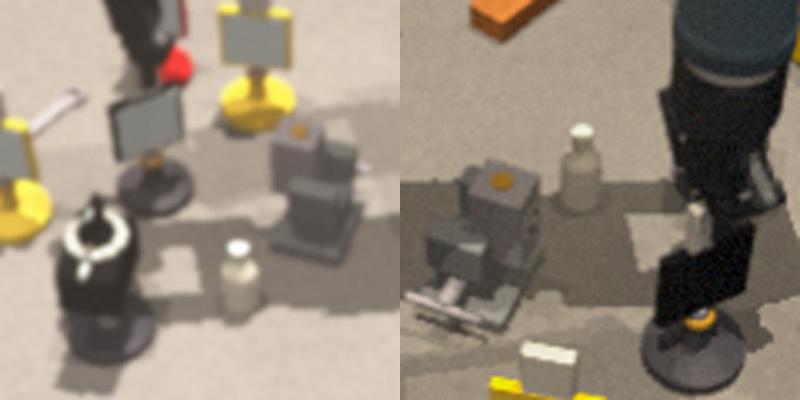

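The mirror has turned with the fin, the gripper holds it with 59 N at a normal of 74.1° (half-way between 34° and 114.5°), and the glue and the other things shown are where they were. Handing in.

```bash
python3 -c "
from bench import ctrl
print(ctrl.hand_in())"
```

```text
the job is handed in; nothing more can be done
None
```

I set the focus knob's pointer at the index mark and handed in holding the mirror still with 59 N on the fin, its normal at 74.1° (half-way between lens and mark is about 74.3°); the hand-in gave no verdict.

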